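# Jar tower under the bell glass

## Robot

A 7-joint arm with a two-finger parallel gripper is mounted at the origin on the work surface. World frame = base frame: x ahead of the robot, y to its left, z up, the work surface at z = 0. Lengths are in m, angles in rad, forces in N, time in s.
With the tool pointing down it reaches from about 0.425 to 0.8 m from the base axis. Payload 8.3 kg.
Tool frame: the origin (TCP) lies at the very end of the fingers, on their centre line; the grasp point (between the pads) lies 19 mm behind it; z points along the fingers, y is the line along which they close (so a half turn about z gives the same grasp; the last joint's range is limited). The gripper opens to 85 mm and grips with 20 to 120 N. Pads are 22 mm wide; open, the fingers measure 114 mm over their backs; the gripper's body (76 mm by 85 mm) begins 54 mm behind the grasp point. The pads swing forward as they close: fully open they stand 13 mm farther back than shut.
Start: joints at [1.072, 0.383, 0.016, 1.37, -0.006, 1.388, -0.046], TCP at [0.264, -0.567, 0.231] pointing down, gripper open.
Joint ranges: [-2.95, 2.95], [-0.25, 2.06], [-1.52, 1.56], [0.18, 2.33], [-1.44, 4.58], [0.02, 2.06], [-3.01, 3.01]. Speed limits (rad/s): [2.39, 2.39, 3.01, 3.01, 3.14, 3.14, 3.14].

## Interface

Orientations are given as a rotation vector (axis times angle).
In Python, from cell import robot gives the robot as it stands.
- The arm moves only by the tool carry_out, never from a script. Its arguments are lists of equal length, an entry for each row: "dr": the turn, a rotation vector about the tool's x, y, z in degrees, a list of three; "xyz": the shift along the tool's x, y, z in mm, a list of three; "gripper": the opening, from 0 (shut) to 1 (fully open). A call has 1 to 12 rows; each row shifts and turns the commanded pose from where the row before left it, along the tool's axes as they then stand; what a row does not reach is not made up. A row lasts 1/10 s, in which the tool goes at most 50 mm and 8.59 degrees, less where a joint would pass 70% of its speed; a pose out of reach is approached as far as the arm can. A call is refused whole if a number of a shift passes 50 or a number of a turn 8.59, either way. A call with a gripper value outside its range is refused whole. The fingers move at their own pace and stop on an object; "squeeze" is the grip in N (left out, the last holds). Time passes only in rows, so rows that do not move let the fingers close. It gives the time, the measured TCP pose, the force, the opening and the grip force at its end, in the units of the state.
- robot.observe(): the state, without advancing time (a new reading comes with each control period).
- robot.read_camera(name): name is "side" or "top" or "wrist"; returns a dict with "color" (400x640x3 uint8, red, green, blue), "z_map" (400x640 float32, m along the optical axis (not along the pixel's ray), 0 where there is no reading), "intrinsics" (3x3 intrinsics, pixels), "k1" (the pictures are not rectified: a ray, as slopes to the right and down, at radius r is drawn at 1 + k1 r^2 times it, then the intrinsics apply), "R" (3x3) and "t" (3): a world point X has camera coordinates R X + t. Camera axes: x right, y down, z forward; pixel columns grow to the right and rows downward; lengths in m; the calibration is good to about 2 mm. A picture is of the moment at which its call begins.
- robot.finish_job(): hands the job in; it is judged then, once.
Trained networks look in a picture, given as the dict that the camera call returned (one of the last four; its "shot" number tells which), for a name from the list of things; names that differ only in an ending like _2 or _b are one class to them, and where a whole thing is asked for, a point or a joint stands for the part that bears it (a point fixed in the world has none). Each returns a list of dicts, best first, with "conf" (0 to 1); they miss things now and then, are a little off and sometimes report something else, mostly with a low value. They report only what shows in the picture. A call takes as long as a camera call. They do not tell look-alikes from the thing itself.
- robot.find_in(target, picture): "xyz" ([x, y, z] in m, in world coordinates, good to about 4 mm: the middle of the surface that is visible of it).
- robot.cut_out(target, picture): "pixels" (400x640 bool, what is visible of it).
- robot.spot_point(target, picture): "xyz" ([x, y, z] in m, in world coordinates, good to about 4 mm: a listed point, or the origin of a listed thing).
The state is a dict: "time": time; "q": joint angles; "joint_velocities": joint speeds; "tau": joint torques, N m; "position": TCP position; "ee_rot": TCP orientation; "ft_force": force on the tool from outside, world axes, zero at the start; "ft_torque": the same for the moment, N m; "finger_gap": opening from 0.0 (shut) to 1.0 (fully open); "finger_force": force on a finger pad.
Only numpy, scipy, OpenCV 4.12 (cv2) and the standard library are available. Lean on these libraries where they do the work, as an engineer would, in place of code of your own. Each camera call takes 0.05 s, during which the arm holds its last target. There are 200 camera calls.

## Task

Build the shop's specimen display on the black turned base that lies on the gilt-framed mirror, from the bottom up: stand the large jar of white stones in the middle of the base's raised step, the middle jar of amber stones on it and the small jar of green stones on top, each sitting flat inside the recess of the lid below. Then lower the bell glass over the tower until its rim stands flat on the base's ledge, all round the step. Set the glass down without dropping or tipping it, leave the blue jar and the other things on the counter where they stand, and let go of everything.

Things in the scene. Friction and masses are not known exactly. Their poses are not given: they have to be found in the camera images.
- jar_large: Large specimen jar, loose, 150 g: clear glass, rough WHITE stones, black ribbed lid with a white dot. Glass 60 mm across and 29.5 tall, lid 64 across and 14.5 tall, 44 mm tall in all. The lid's top has a round recess 56 mm across, 2.5 deep (floor 41.5 mm above the underside) for the foot of the next jar. Take it by the lid. Origin: centre of its underside, z up; yaw is free.
- jar_middle: Middle specimen jar, loose, 100 g: like the large one, with AMBER-orange stones and an orange dot on its black lid. Glass foot 50 mm across and 23.5 tall, lid 54 across and 14.5 tall, 38 mm tall in all; recess in the lid 47 mm across, 2.5 deep (floor 35.5 mm above the underside). Take it by the lid. Origin: centre of its underside, z up; yaw is free.
- jar_small: Small specimen jar, loose, 60 g: like the others, with GREEN stones and a green dot on its black lid. Glass foot 41 mm across and 20 tall, lid 44 across and 12 tall, 32 mm tall in all. Take it by the lid. Origin: centre of its underside, z up; yaw is free.
- bell_glass: Bell glass, loose, 280 g: clear dome, open below, 94 mm across, 84 mm clear inside, crown 130 mm above the rim (126 inside). On the crown a brass knob: neck 16 mm across, then a head 24 mm across from 144 to 166 mm above the rim; take it by the head, from above, at about 155. Starts empty on the counter. Origin: centre of its rim plane (underside), z up; yaw is free.
- turned_base: Base of the bell glass, fixed on the mirror: black turned wood, foot 118 mm across. Flat outer ledge 12 mm above its underside, where the glass's rim stands; inside it a raised, dark red round step 76 mm across, bevelled, its top 18 mm above the underside: the large jar stands on it and the glass goes round it. Origin: centre of its underside, z up, 5 mm above the counter.
- mirror_tray: Flat mirror in a gilt frame lying on the counter as a display tray, fixed: 230 mm along its x by 190 along y, frame 20 mm wide and 15 high, mirror face 5 mm above the counter. The black base lies on it. Origin: centre of its underside.
- jar_blue: Bystander, loose: a jar of the same size and shape as the middle one (54 mm wide lid, 38 mm tall) but with BLUE stones and a blue dot on its lid. It is not part of the display. Origin: centre of its underside.
- quartz_point: Bystander, loose: a pale violet six-sided crystal point 84 mm tall on a black disc 42 mm in diameter. Origin: centre of its underside.
- amber_bottle: Bystander, loose: small brown glass bottle with a paper label and a black cap, 40 mm in diameter, 84 mm tall. Origin: centre of its underside.
- counter_bell: Bystander, loose: steel counter bell on a black foot, 68 mm in diameter, 50 mm tall. Origin: centre of its underside.
Not all that is in view belongs to the job. What is shaped like the jar_small but turquoise is not meant.

How it is judged:
On the way, in this order (a step that is already met when the one before it is completed fails the run):
1. the large white jar stands on the base's step, let go (horizontal distance between jar_large and turned_base below 0.01 m and z of jar_large in the frame of turned_base between 0.0155 and 0.0197 m and angle between jar_large's own z axis and vertical below 0.05 rad and contact force between the fingers and jar_large below 0.1 N and linear speed of jar_large below 0.03 m/s), for 0.2 s.
2. the middle amber jar sits in the lid of the large jar, on the base, let go (horizontal distance between jar_large and turned_base below 0.01 m and z of jar_large in the frame of turned_base between 0.0155 and 0.0197 m and angle between each of jar_large, jar_middle's own z axis and vertical below 0.05 rad and horizontal distance between jar_middle and jar_large below 0.006 m and z of jar_middle in the frame of jar_large between 0.039 and 0.0432 m and contact force between the fingers and jar_middle below 0.1 N and linear speed of jar_middle below 0.03 m/s), for 0.2 s.
3. the small green jar sits in the lid of the middle jar, on the tower, let go (horizontal distance between jar_large and turned_base below 0.01 m and z of jar_large in the frame of turned_base between 0.0155 and 0.0197 m and angle between each of jar_large, jar_middle, jar_small's own z axis and vertical below 0.05 rad and horizontal distance between jar_middle and jar_large below 0.006 m and z of jar_middle in the frame of jar_large between 0.039 and 0.0432 m and horizontal distance between jar_small and jar_middle below 0.006 m and z of jar_small in the frame of jar_middle between 0.033 and 0.0372 m and contact force between the fingers and jar_small below 0.1 N and linear speed of jar_small below 0.03 m/s), for 0.2 s.
At the end, for the whole second after the job is handed in: Large jar upright on the step within 10 mm of its centre; middle jar in its lid recess, small jar in the middle one's, each within 6 mm of centre and down to 1.7 mm; bell glass upright over them on the ledge, within 8 mm of centre and down to 1.7 mm; all let go and at rest (horizontal distance between jar_large and turned_base below 0.01 m and z of jar_large in the frame of turned_base between 0.0155 and 0.0197 m and angle between each of jar_large, jar_middle, jar_small, bell_glass's own z axis and vertical below 0.05 rad and horizontal distance between jar_middle and jar_large below 0.006 m and z of jar_middle in the frame of jar_large between 0.039 and 0.0432 m and horizontal distance between jar_small and jar_middle below 0.006 m and z of jar_small in the frame of jar_middle between 0.033 and 0.0372 m and horizontal distance between bell_glass and turned_base below 0.008 m and z of bell_glass in the frame of turned_base between 0.0095 and 0.0137 m and linear speed of each of jar_large, jar_middle, jar_small, bell_glass below 0.03 m/s); the robot touches nothing.
It fails at once if a bystander (blue jar, crystal point, brown bottle, counter bell) is shoved more than 25 mm or knocked over (distance of any of jar_blue, quartz_point, amber_bottle, counter_bell from where it was at the start of the episode above 0.025 m or angle between any of jar_blue, quartz_point, amber_bottle, counter_bell's own z axis and vertical above 0.5 rad).
It fails at once if a jar or the bell glass is dropped: it moves faster than 0.6 m/s (a fall of some 18 mm) while the fingers do not hold it ((linear speed of jar_large above 0.6 m/s and contact force between the fingers and jar_large below 0.1 N) or (linear speed of jar_middle above 0.6 m/s and contact force between the fingers and jar_middle below 0.1 N) or (linear speed of jar_small above 0.6 m/s and contact force between the fingers and jar_small below 0.1 N) or (linear speed of bell_glass above 0.6 m/s and contact force between the fingers and bell_glass below 0.1 N)).
It fails at once if a jar or the bell glass is tipped over (leans more than 45 degrees) (angle between any of jar_large, jar_middle, jar_small, bell_glass's own z axis and vertical above 0.785 rad).
It also fails if it takes over 104 s, if anything falls off the work surface, if the arm or the gripper's body presses on something with over 40 N, if the wrist force passes 120 N, or if a joint passes its speed limit or range.

## Working session

There is one attempt and no reset: what is moved stays moved. The work goes in short steps, Python scripts to look and compute and a tool call to move; the robot and the scene stay as the last step left them, time stands still between calls to the robot, and variables do not carry over. Pictures are saved under pics/ and viewed, at most 14 in all, crops included, and the job is handed in when it is done.

Besides the shell and the picture viewer there is one more tool, called after "Call:" as name(argument=value, ...) on one line, values as JSON. carry_out: Moves the arm, as the interface text tells. Its arguments: {"type":"object","properties":{"dr":{"type":"array"},"xyz":{"type":"array"},"gripper":{"type":"array"},"squeeze":{"type":"number"}},"required":["dr","xyz","gripper"]}

```bash
ls; mkdir -p pics
python3 - <<'E'
from cell import robot
import cv2,numpy as np
s=robot.observe();print(s['time'],s['position'],s['ee_rot'],s['finger_gap'])
for n in ("top","side"):
    p=robot.read_camera(n);cv2.imwrite(f"pics/{n}0.png",p['color'][:,:,::-1])
    print(n,p['intrinsics'].tolist() if hasattr(p['intrinsics'],'tolist') else p['intrinsics'],p['k1'],np.round(p['R'],3).tolist(),np.round(p['t'],3))
    for t in "jar_large jar_middle jar_small bell_glass turned_base mirror_tray jar_blue quartz_point amber_bottle counter_bell".split():
        print(t,[(np.round(d['xyz'],3).tolist(),round(d['conf'],2)) for d in robot.spot_point(t,p)])
E
```

```text
pics
0.0 [ 0.26367358 -0.56611976  0.23027541] [-3.06544238e+00 -6.78894707e-01  6.99593894e-04] 1.0012857764312915
top [[426.0490100720003, 0.0, 320.12286434784835], [0.0, 426.0490100720003, 205.3396876425499], [0.0, 0.0, 1.0]] -0.09580094765727636 [[-0.013, -1.0, 0.019], [-0.987, 0.01, -0.158], [0.158, -0.021, -0.987]] [-0.016  0.568  0.864]
jar_large [([0.658, 0.198, -0.006], 0.56)]
jar_middle [([0.562, 0.088, -0.001], 0.69)]
jar_small [([0.449, -0.073, 0.001], 0.77), ([0.421, 0.166, 0.001], 0.66), ([0.437, -0.314, 0.004], 0.57), ([0.685, -0.0, 0.004], 0.3)]
bell_glass [([0.412, 0.288, 0.0], 0.82)]
turned_base [([0.436, -0.312, 0.004], 0.64)]
mirror_tray []
jar_blue [([0.456, 0.067, 0.003], 0.58)]
quartz_point [([0.663, -0.197, -0.001], 0.57), ([0.438, -0.316, 0.005], 0.38)]
amber_bottle [([0.59, -0.071, 0.002], 0.78)]
counter_bell [([0.683, -0.003, 0.003], 0.79)]
side [[498.2837017303721, 0.0, 320.4478972110032], [0.0, 498.2837017303721, 200.86457284344675], [0.0, 0.0, 1.0]] -0.12248142052167875 [[-0.797, -0.604, 0.003], [-0.439, 0.576, -0.689], [0.415, -0.551, -0.724]] [0.451 0.282 0.796]
jar_large [([0.661, 0.202, -0.001], 0.61)]
jar_middle [([0.565, 0.085, -0.002], 0.58)]
jar_small [([0.451, -0.073, 0.002], 0.85), ([0.661, 0.205, 0.001], 0.65), ([0.682, -0.004, -0.002], 0.6)]
bell_glass [([0.416, 0.289, -0.005], 0.77)]
turned_base [([0.433, -0.314, 0.004], 0.6)]
mirror_tray [([0.427, -0.309, 0.002], 0.59)]
jar_blue []
quartz_point [([0.664, -0.194, -0.001], 0.72), ([0.43, -0.308, 0.002], 0.61)]
amber_bottle [([0.583, -0.069, -0.004], 0.71)]
counter_bell [([0.683, -0.004, -0.001], 0.75)]
```

View pics/top0.png

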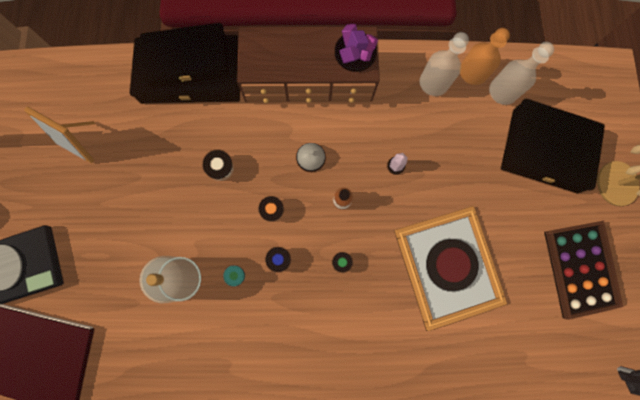

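View pics/side0.png

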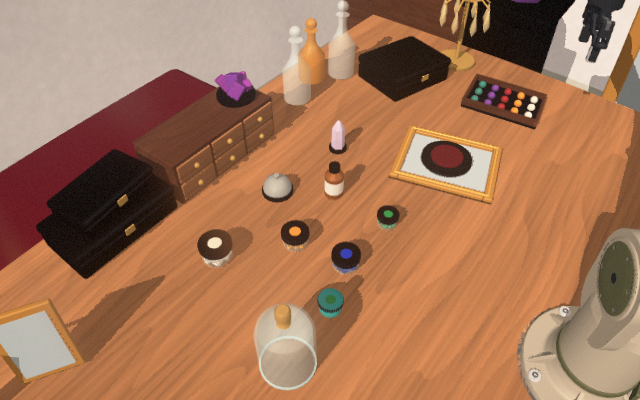

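The top and side views agree with the network. In the top picture the white jar is at (217,164), amber (271,208), blue (278,259) and green (342,262). The turquoise decoy is at (234,275), the bell's knob at (153,279) and the base at (452,264). Next I'll refine these by colour at known heights.

```bash
cat > h.py <<'E'
from cell import robot
import cv2,numpy as np
H={'white':.0415,'amber':.0355,'green':.032,'red':.023}
def proj(p,X):
    c=p['R']@np.asarray(X)+p['t'];s=c[:2]/c[2];s=s*(1+p['k1']*(s@s))
    return p['intrinsics'][[0,1],[0,1]]*s+p['intrinsics'][:2,2]
def plane(p,uv,z):
    s0=(np.asarray(uv)-p['intrinsics'][:2,2])/p['intrinsics'][[0,1],[0,1]];s=s0
    for _ in range(8): s=s0/(1+p['k1']*(s@s))
    d=p['R'].T@np.r_[s,1];o=-p['R'].T@p['t'];return (o+d*(z-o[2])/d[2])[:2]
def mask(p,col):
    h,s,v=[a.astype(int) for a in cv2.split(cv2.cvtColor(p['color'],cv2.COLOR_RGB2HSV))]
    return {'white':(s<90)&(v>170),'amber':(h>5)&(h<20)&(s>190)&(v>150),'green':(h>45)&(h<75)&(s>120)&(v>50),
            'red':((h<10)|(h>170))&(s>90)&(v>40)&(v<140),'dark':v<60}[col]
def blob(p,col,xy,z,rad):
    """world xy of the centroid of the colour blob nearest to xy (at height z) within rad m"""
    c=proj(p,[*xy,z]);r=np.linalg.norm(proj(p,[xy[0],xy[1]+rad,z])-c)
    g=np.mgrid[:400,:640];roi=np.hypot(g[1]-c[0],g[0]-c[1])<r
    n,l,st,ce=cv2.connectedComponentsWithStats((mask(p,col)&roi).astype(np.uint8))
    if n<2:return None
    i=1+np.argmax(st[1:,4]);return plane(p,ce[i],z),st[i].tolist()
E
python3 - <<'E'
from h import *
for n in("top","side"):
    p=robot.read_camera(n)
    for c,xy,r in(('white',(.66,.2),.02),('amber',(.563,.087),.02),('green',(.45,-.073),.015),('red',(.435,-.313),.05)):
        print(n,c,blob(p,c,xy,H[c],r))
    for t in('bell_glass','turned_base'):
        m=robot.cut_out(t,p)
        if m:
            ys,xs=np.nonzero(m[0]['pixels']);print(t,m[0]['conf'],xs.min(),xs.max(),ys.min(),ys.max())
    # knob by brass colour
    c=proj(p,[.413,.288,.16]);print('knob px',c)
    x,y=map(int,c);print(cv2.imwrite(f"pics/knob_{n}.png",cv2.resize(p['color'][max(y-50,0):y+70,max(x-60,0):x+80,::-1],None,fx=4,fy=4)),max(x-60,0),max(y-50,0))
E
```

```text
top white (array([0.66388479, 0.20270148]), [211, 158, 12, 12, 116])
top amber None
top green (array([ 0.44789262, -0.06766669]), [339, 258, 8, 9, 48])
top red (array([ 0.4386959 , -0.31052236]), [435, 246, 37, 38, 1048])
bell_glass 0.89 140 200 256 302
turned_base 0.68 426 478 238 291
knob px [152.86818932 280.86461103]
True 92 230
side white (array([0.66396725, 0.2010611 ]), [208, 237, 14, 11, 124])
side amber (array([0.56951495, 0.07394399]), [295, 226, 3, 2, 3])
side green (array([ 0.44762137, -0.06709906]), [384, 210, 9, 7, 50])
side red (array([ 0.43490938, -0.3104829 ]), [434, 143, 30, 26, 622])
bell_glass 0.88 254 316 303 389
turned_base 0.84 420 471 141 177
knob px [283.50699957 312.48876874]
True 223 262
```

Call:
carry_out(dr=[[0, 0, 8.3], [0, 0, 8.3], [0, 0, 8.3], [0, 0, 0], [0, 0, 0], [0, 0, 0], [0, 0, 0], [0, 0, 0], [0, 0, 0], [0, 0, 0], [0, 0, 0], [0, 0, 0]], xyz=[[0, 0, 0], [0, 0, 0], [0, 0, 0], [18, -35, 0], [18, -35, 0], [18, -35, 0], [18, -35, 0], [18, -35, 0], [18, -35, 0], [18, -35, 0], [18, -35, 0], [18, -35, 0]], gripper=[1, 1, 1, 1, 1, 1, 1, 1, 1, 1, 1, 1], squeeze=40)

```text
time: 2.6
position: [0.426, -0.2499, 0.2316]
ee_rot: [3.141, 0.002, 0.001]
ft_force: [0.1, 0.4, 1.2]
finger_gap: 1.004
finger_force: 0.0
```

Run:
```python
from h import *
p=robot.read_camera('wrist');cv2.imwrite("pics/w1.png",p['color'][:,:,::-1])
print(blob(p,'red',(.437,-.311),.023,.05),proj(p,[.437,-.311,.023]),robot.observe()['position'],np.round(-p['R'].T@p['t'],3))
for t in('turned_base','jar_small'):print(robot.spot_point(t,p))
```

```text
(array([ 0.44125268, -0.30743057]), [334, 112, 84, 79, 5106]) [378.78474267 155.07014504] [ 0.42972333 -0.24260975  0.23173587] [ 0.499 -0.25   0.374]
[{'xyz': [0.4374, -0.3116, 0.0025], 'conf': 0.88}]
[{'xyz': [0.4459, -0.0741, 0.0011], 'conf': 0.75}]
```

View pics/w1.png

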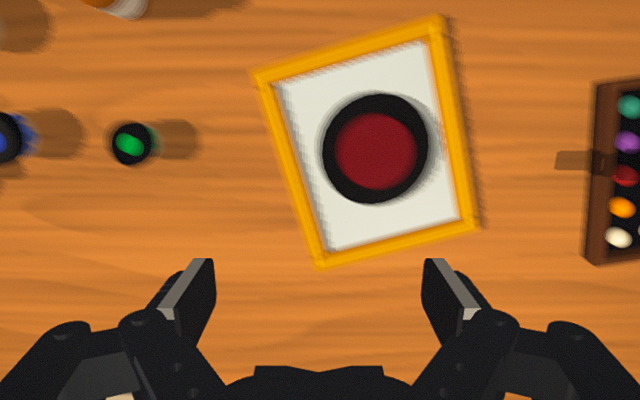

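View pics/knob_top.png

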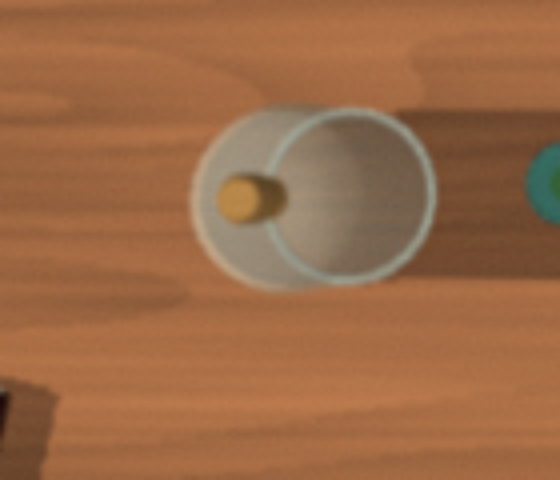

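The wrist view is smeared by residual motion: base step at (376,150), green jar at (130,143). The top crop shows the knob head at about (240,200) in the crop. On to the white jar.

Call:
carry_out(dr=[[0, 0, 0], [0, 0, 0], [0, 0, 0], [0, 0, 0], [0, 0, 0], [0, 0, 0], [0, 0, 0], [0, 0, 0], [0, 0, 0], [0, 0, 0], [0, 0, 0], [0, 0, 0]], xyz=[[18, -35, 0], [18, -35, 0], [18, -35, 0], [18, -35, 0], [18, -35, 0], [18, -35, 0], [18, -35, 0], [18, -35, 0], [18, -35, 0], [18, -35, 0], [18, -35, 0], [18, -35, 0]], gripper=[1, 1, 1, 1, 1, 1, 1, 1, 1, 1, 1, 1])

```text
time: 3.95
position: [0.6422, 0.1683, 0.2311]
ee_rot: [3.141, -0.002, 0.0]
ft_force: [0.3, -1.1, 1.0]
finger_gap: 1.001
finger_force: 0.0
```

Call:
carry_out(dr=[[0, 0, 0], [0, 0, 0], [0, 0, 0], [0, 0, 0]], xyz=[[0, -18, 30], [0, -15, 30], [0, 0, 0], [0, 0, 0]], gripper=[1, 1, 1, 1])

```text
time: 4.35
position: [0.6411, 0.2003, 0.1712]
ee_rot: [3.14, 0.0, -0.002]
ft_force: [0.0, 0.0, 1.1]
finger_gap: 1.002
finger_force: 0.0
```

Run:
```python
from h import *
s=robot.observe();print(s['position'],s['ee_rot'],s['joint_velocities'].round(3) if hasattr(s['joint_velocities'],'round') else '')
p=robot.read_camera('wrist');cv2.imwrite("pics/w2.png",p['color'][:,:,::-1])
print(blob(p,'white',(.664,.202),.0415,.02),proj(p,[.664,.202,.0415]),robot.spot_point('jar_large',p))
```

```text
[0.64114177 0.20025519 0.171239  ] [ 3.14033325e+00  3.19536966e-04 -1.75947886e-03] [ 0.018 -0.036  0.003 -0.038  0.001  0.004 -0.   ]
(array([0.66250078, 0.2006649 ]), [300, 143, 35, 34, 925]) [315.18185594 157.55073259] [{'xyz': [0.6627, 0.2013, -0.0014], 'conf': 0.63}]
```

View pics/w2.png

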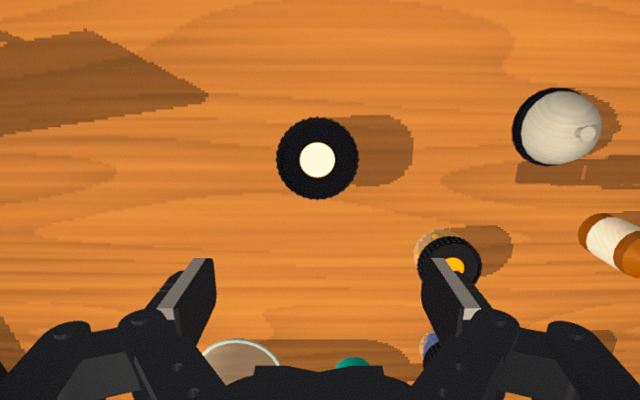

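The wrist view shows the white lid sharp at (317,160), between the fingers. I'll descend and grip.

Call:
carry_out(dr=[[0, 0, 0], [0, 0, 0], [0, 0, 0], [0, 0, 0], [0, 0, 0], [0, 0, 0], [0, 0, 0], [0, 0, 0], [0, 0, 0], [0, 0, 0]], xyz=[[22, -1, 30], [0, 0, 40], [0, 0, 40], [0, 0, 30], [0, 0, 19], [0, 0, 0], [0, 0, 0], [0, 0, 0], [0, 0, 0], [0, 0, 0]], gripper=[1, 1, 1, 1, 1, 1, 1, 0, 0, 0], squeeze=40)

```text
time: 5.45
position: [0.6647, 0.2029, 0.0154]
ee_rot: [-3.141, -0.001, -0.007]
ft_force: [-1.2, -2.2, 7.0]
finger_gap: 0.73
finger_force: 43.2
```

Call:
carry_out(dr=[[0, 0, 0], [0, 0, 0], [0, 0, 0]], xyz=[[0, 0, 0], [0, 0, 0], [0, 0, 0]], gripper=[0, 0, 0])

```text
time: 5.75
position: [0.6647, 0.2029, 0.0154]
ee_rot: [-3.141, -0.001, -0.007]
ft_force: [-1.4, -2.2, 6.7]
finger_gap: 0.736
finger_force: 43.2
```

Call:
carry_out(dr=[[0, 0, 0], [0, 0, 0], [0, 0, 0], [0, 0, 0], [0, 0, 0], [0, 0, 0], [0, 0, 0], [0, 0, 0], [0, 0, 0], [0, 0, 0]], xyz=[[0, 0, -10], [0, 0, -25], [0, 0, -40], [0, 0, -40], [0, 0, -40], [0, 0, -25], [-8, 17, 0], [-15, 34, 0], [-15, 34, 0], [-15, 34, 0]], gripper=[0, 0, 0, 0, 0, 0, 0, 0, 0, 0])

```text
time: 6.75
position: [0.6093, 0.083, 0.1935]
ee_rot: [-3.142, -0.003, -0.002]
ft_force: [0.8, -0.7, -1.3]
finger_gap: 0.732
finger_force: 44.4
```

Call:
carry_out(dr=[[0, 0, 0], [0, 0, 0], [0, 0, 0], [0, 0, 0], [0, 0, 0], [0, 0, 0], [0, 0, 0], [0, 0, 0], [0, 0, 0], [0, 0, 0], [0, 0, 0], [0, 0, 0]], xyz=[[-15, 34, 0], [-15, 34, 0], [-15, 34, 0], [-15, 34, 0], [-15, 34, 0], [-15, 34, 0], [-15, 34, 0], [-15, 34, 0], [-15, 34, 0], [-15, 34, 0], [0, 0, 0], [0, 0, 0]], gripper=[0, 0, 0, 0, 0, 0, 0, 0, 0, 0, 0, 0])

```text
time: 7.95
position: [0.4602, -0.2569, 0.1933]
ee_rot: [3.141, -0.001, 0.002]
ft_force: [-0.3, 1.2, -1.0]
finger_gap: 0.736
finger_force: 44.4
```

Run:
```python
from h import *
s=robot.observe();print(s['position'],s['ee_rot'],s['finger_gap'],s['finger_force'])
p=robot.read_camera('wrist');cv2.imwrite("pics/w3.png",p['color'][:,:,::-1])
print(blob(p,'red',(.437,-.311),.023,.05),robot.spot_point('turned_base',p))
print('dot in grip',blob(p,'white',s['position'][:2],s['position'][2]+.026,.025))
```

```text
[ 0.46020606 -0.25694848  0.19329011] [ 3.14124504e+00 -1.28812551e-03  1.75547986e-03] 0.7364542565618727 44.420715468004346
(array([ 0.45048618, -0.31163383]), [336, 156, 83, 80, 567]) [{'xyz': [0.4381, -0.3142, -0.0005], 'conf': 0.88}]
dot in grip (array([ 0.45798313, -0.25735304]), [283, 269, 71, 62, 3461])
```

View pics/w3.png

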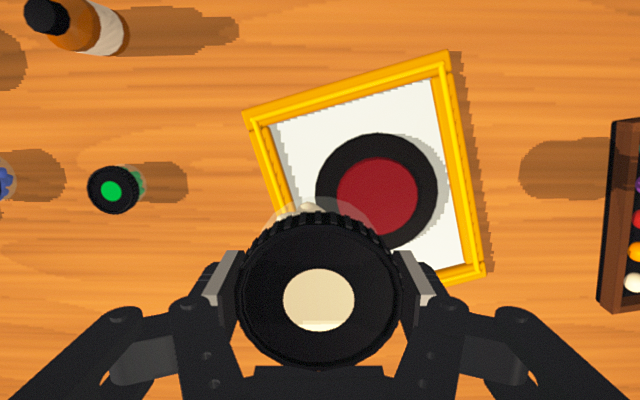

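The jar hangs level in the grip, its dot at (318,300). The base step is at (377,197), not occluded. I'll fit the step properly, since my red mask was wrong here.

```bash
python3 - <<'E'
import re
s=open('h.py').read()
s=s.replace("((h<10)|(h>170))&(s>90)&(v>40)&(v<140)","((h<4)|(h>170))&(s>120)&(v>40)")
open('h.py','w').write(s)
E
python3 - <<'E'
from h import *
for n in('wrist','top','side'):
    p=robot.read_camera(n)
    b=blob(p,'red',(.437,-.311),.023,.045);print(n,b)
    for e in(0,1):
        x,y,w,h=b[1][:4]
    print(' bbox ctr',plane(p,(x+w/2-.5,y+h/2-.5),.023))
    for a,c in(('L',(x,y+h/2)),('R',(x+w,y+h/2)),('T',(x+w/2,y)),('B',(x+w/2,y+h))):print(a,plane(p,c,.023).round(4),end=' ')
    print()
E
```

```text
wrist (array([ 0.44170599, -0.31280877]), [339, 158, 82, 79, 4805])
 bbox ctr [ 0.44026647 -0.31192926]
L [ 0.4397 -0.2746] R [ 0.4399 -0.3504] T [ 0.4766 -0.3105] B [ 0.4003 -0.3145] 
top (array([ 0.42085943, -0.30708164]), [436, 260, 35, 22, 394])
 bbox ctr [ 0.42554307 -0.30969525]
L [ 0.4253 -0.2719] R [ 0.4235 -0.3499] T [ 0.4482 -0.312 ] B [ 0.4008 -0.3095] 
side (array([ 0.43651698, -0.30898833]), [434, 144, 28, 24, 525])
 bbox ctr [ 0.43609134 -0.31009284]
L [ 0.4601 -0.2893] R [ 0.4085 -0.3294] T [ 0.454 -0.348] B [ 0.4157 -0.2725]
```

Call:
carry_out(dr=[[0, 0, 0], [0, 0, 0], [0, 0, 0], [0, 0, 0], [0, 0, 0], [0, 0, 0], [0, 0, 0], [0, 0, 0], [0, 0, 0]], xyz=[[-9, 27, 0], [-10, 28, 0], [0, 0, 30], [0, 0, 40], [0, 0, 40], [0, 0, 25], [0, 0, 10], [0, 0, 0], [0, 0, 0]], gripper=[0, 0, 0, 0, 0, 0, 0, 0, 0])

```text
time: 9.1
position: [0.4427, -0.3116, 0.0487]
ee_rot: [3.141, 0.003, 0.003]
ft_force: [0.1, -0.2, -2.0]
finger_gap: 0.741
finger_force: 44.4
```

Call:
carry_out(dr=[[0, 0, 0], [0, 0, 0], [0, 0, 0], [0, 0, 0], [0, 0, 0]], xyz=[[0, 0, 4], [0, 0, 3], [0, 0, 2], [0, 0, 0], [0, 0, 0]], gripper=[0, 0, 0, 0, 0])

```text
time: 9.6
position: [0.4416, -0.3114, 0.0385]
ee_rot: [3.142, 0.002, 0.0]
ft_force: [-0.6, -0.1, -0.5]
finger_gap: 0.738
finger_force: 44.4
```

Call:
carry_out(dr=[[0, 0, 0], [0, 0, 0]], xyz=[[0, 0, 1], [0, 0, 0]], gripper=[0, 0])

```text
time: 9.8
position: [0.4416, -0.3114, 0.0383]
ee_rot: [3.141, 0.002, 0.0]
ft_force: [-3.4, 1.0, 9.2]
finger_gap: 0.736
finger_force: 45.4
```

Contact. Release, raise and check.

Call:
carry_out(dr=[[0, 0, 0], [0, 0, 0], [0, 0, 0], [0, 0, 0], [0, 0, 0], [0, 0, 0], [0, 0, 0], [0, 0, 0], [0, 0, 0], [0, 0, 0], [0, 0, 0]], xyz=[[0, 0, 0], [0, 0, 0], [0, 0, 0], [0, 0, 0], [0, 0, -10], [0, 0, -30], [0, 0, -40], [0, 0, -40], [-20, 0, -35], [0, 0, 0], [0, 0, 0]], gripper=[1, 1, 1, 1, 1, 1, 1, 1, 1, 1, 1])

```text
time: 10.9
position: [0.4217, -0.3118, 0.1938]
ee_rot: [3.14, 0.001, 0.004]
ft_force: [0.0, -0.7, 0.3]
finger_gap: 0.998
finger_force: 0.0
```

Run:
```python
from h import *
s=robot.observe();print(s['position'])
p=robot.read_camera('wrist');cv2.imwrite("pics/w4.png",p['color'][:,:,::-1])
print(blob(p,'white',(.44,-.311),.0645,.02),proj(p,[.44,-.312,.0645]))
print(blob(p,'dark',(.44,-.311),.067,.036))
for n in('top','side'):
    q=robot.read_camera(n);print(n,blob(q,'white',(.44,-.311),.0645,.02))
```

```text
[ 0.42174417 -0.3118217   0.19384468]
(array([ 0.43913385, -0.31168451]), [300, 149, 35, 33, 909]) [317.6094068  163.98056049]
(array([ 0.43726706, -0.31072537]), [270, 123, 93, 89, 5211])
top (array([ 0.44449115, -0.31065601]), [454, 257, 13, 10, 84])
side (array([ 0.44070923, -0.31206988]), [444, 137, 12, 8, 72])
```

View pics/w4.png

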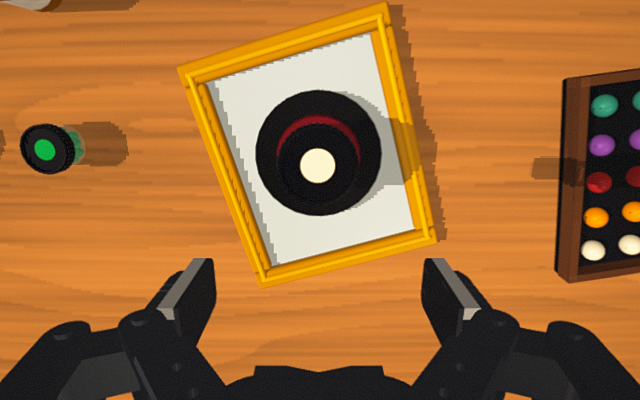

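The white jar stands on the step, its dot at (317,165) with an even red crescent above it. Next, the amber jar.

Call:
carry_out(dr=[[0, 0, 0], [0, 0, 0], [0, 0, 0], [0, 0, 0], [0, 0, 0], [0, 0, 0], [0, 0, 0], [0, 0, 0], [0, 0, 0], [0, 0, 0], [0, 0, 0], [0, 0, 0]], xyz=[[5, -19, 0], [10, -38, 0], [10, -38, 0], [11, -38, 0], [11, -38, 0], [11, -38, 0], [11, -38, 0], [11, -38, 0], [11, -38, 0], [11, -38, 0], [11, -38, 0], [6, 0, 20]], gripper=[1, 1, 1, 1, 1, 1, 1, 1, 1, 1, 1, 1])

```text
time: 12.25
position: [0.5408, 0.0959, 0.1735]
ee_rot: [-3.137, -0.017, -0.004]
ft_force: [-0.2, 0.6, 1.1]
finger_gap: 0.997
finger_force: 0.0
```

Call:
carry_out(dr=[[0, 0, 0], [0, 0, 0], [0, 0, 0]], xyz=[[0, 0, 0], [0, 0, 0], [0, 0, 0]], gripper=[1, 1, 1])

```text
time: 12.55
position: [0.54, 0.0867, 0.1725]
ee_rot: [3.141, -0.001, -0.001]
ft_force: [-0.1, -0.2, 0.4]
finger_gap: 0.999
finger_force: 0.0
```

Run:
```python
from h import *
s=robot.observe();print(s['position'],s['ee_rot'])
p=robot.read_camera('wrist');cv2.imwrite("pics/w5.png",p['color'][:,:,::-1])
print(proj(p,[.563,.087,.0355]),robot.spot_point('jar_middle',p))
print(blob(p,'dark',(.563,.087),.038,.032))
h,sa,v=[a.astype(int) for a in cv2.split(cv2.cvtColor(p['color'],cv2.COLOR_RGB2HSV))]
c=proj(p,[.563,.087,.0355]).astype(int);print(p['color'][c[1],c[0]],p['color'][c[1]+60,c[0]])
```

```text
[0.53996782 0.08667939 0.17250559] [ 3.14132312e+00 -7.63965916e-04 -6.84079926e-04]
[317.21223897 155.7435624 ] [{'xyz': [0.567, 0.0866, 0.0024], 'conf': 0.94}]
(array([0.56528777, 0.08316125]), [289, 120, 67, 68, 2778])
[255 179   0] [236 150  60]
```

View pics/w5.png

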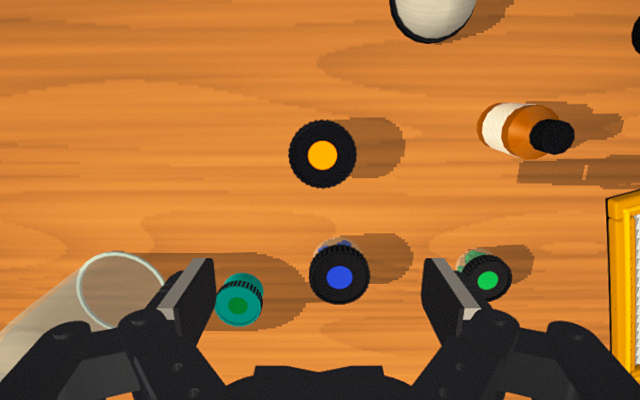

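The amber dot is at (322,155), so the jar is at about (0.564, 0.083). Descend and grip.

Call:
carry_out(dr=[[0, 0, 0], [0, 0, 0], [0, 0, 0], [0, 0, 0], [0, 0, 0], [0, 0, 0], [0, 0, 0], [0, 0, 0], [0, 0, 0], [0, 0, 0], [0, 0, 0], [0, 0, 0]], xyz=[[24, 4, 30], [0, 0, 40], [0, 0, 40], [0, 0, 30], [0, 0, 20], [0, 0, 0], [0, 0, 0], [0, 0, 0], [0, 0, 0], [0, 0, 0], [0, 0, 0], [0, 0, 0]], gripper=[1, 1, 1, 1, 1, 1, 1, 0, 0, 0, 0, 0])

```text
time: 13.85
position: [0.5652, 0.0839, 0.0142]
ee_rot: [-3.142, -0.002, -0.004]
ft_force: [-2.1, -1.8, 7.2]
finger_gap: 0.617
finger_force: 40.7
```

Call:
carry_out(dr=[[0, 0, 0], [0, 0, 0], [0, 0, 0], [0, 0, 0], [0, 0, 0], [0, 0, 0], [0, 0, 0]], xyz=[[0, 0, -10], [0, 0, -25], [0, 0, -40], [0, 0, -40], [0, 0, -40], [0, 0, -25], [0, 0, 0]], gripper=[0, 0, 0, 0, 0, 0, 0])

```text
time: 14.55
position: [0.5662, 0.0846, 0.1979]
ee_rot: [-3.141, -0.002, -0.013]
ft_force: [0.6, -0.8, -1.0]
finger_gap: 0.619
finger_force: 42.2
```

Call:
carry_out(dr=[[0, 0, 0], [0, 0, 0], [0, 0, 0], [0, 0, 0], [0, 0, 0], [0, 0, 0], [0, 0, 0], [0, 0, 0], [0, 0, 0], [0, 0, 0], [0, 0, 0], [0, 0, 0]], xyz=[[-6, 18, 0], [-11, 36, 0], [-12, 36, 0], [-12, 36, 0], [-12, 36, 0], [-12, 36, 0], [-12, 36, 0], [-12, 36, 0], [-12, 36, 0], [-12, 36, 0], [-12, 36, 0], [-2, 10, 0]], gripper=[0, 0, 0, 0, 0, 0, 0, 0, 0, 0, 0, 0])

```text
time: 15.75
position: [0.4344, -0.309, 0.1917]
ee_rot: [3.14, -0.009, -0.003]
ft_force: [-0.9, -0.2, -1.4]
finger_gap: 0.614
finger_force: 42.3
```

Call:
carry_out(dr=[[0, 0, 0], [0, 0, 0], [0, 0, 0]], xyz=[[0, 4, 0], [0, 0, 0], [0, 0, 0]], gripper=[0, 0, 0])

```text
time: 16.05
position: [0.4383, -0.3066, 0.1922]
ee_rot: [-3.141, -0.006, -0.0]
ft_force: [-0.1, -0.5, -1.0]
finger_gap: 0.614
finger_force: 42.3
```

```bash
sed -i "s/(h>5)&(h<20)&(s>190)&(v>150)/(h>9)\&(h<25)\&(s>225)\&(v>120)/" h.py
python3 - <<'E'
from h import *
s=robot.observe();P=s['position'];print(P,s['ee_rot'],s['finger_gap'])
p=robot.read_camera('wrist');cv2.imwrite("pics/w6.png",p['color'][:,:,::-1])
print('dot',blob(p,'amber',P[:2],P[2]-.0142+.0355,.02))
print('white',blob(p,'white',(.439,-.312),.0645,.02))
E
```

```text
[ 0.43830869 -0.30657555  0.19217461] [-3.14067622e+00 -5.85373894e-03 -1.44249027e-04] 0.6137387522969314
dot (array([ 0.43714509, -0.30698813]), [289, 265, 59, 52, 2394])
white (array([ 0.43911211, -0.31195358]), [308, 170, 35, 33, 881])
```

View pics/w6.png

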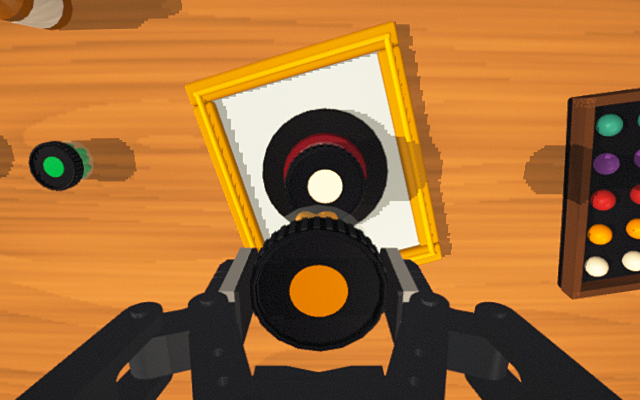

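Call:
carry_out(dr=[[0, 0, 0], [0, 0, 0], [0, 0, 0], [0, 0, 0], [0, 0, 0], [0, 0, 0], [0, 0, 0], [0, 0, 0]], xyz=[[2, 5, 20], [0, 0, 30], [0, 0, 30], [0, 0, 14], [0, 0, 8], [0, 0, 0], [0, 0, 0], [0, 0, 0]], gripper=[0, 0, 0, 0, 0, 0, 0, 0])

```text
time: 16.9
position: [0.4405, -0.3138, 0.0918]
ee_rot: [3.14, 0.002, 0.003]
ft_force: [0.5, 0.6, -0.8]
finger_gap: 0.611
finger_force: 42.3
```

Run:
```python
from h import *
s=robot.observe();P=s['position'];print(P,s['ee_rot'])
p=robot.read_camera('wrist');print('dot',blob(p,'amber',P[:2],P[2]-.0142+.0355,.02))
```

```text
[ 0.4404708  -0.31376101  0.0917715 ] [3.14025744e+00 2.20802288e-03 3.26382292e-03]
dot (array([ 0.43920314, -0.31417024]), [289, 265, 59, 52, 2391])
```

Call:
carry_out(dr=[[0, 0, 0], [0, 0, 0], [0, 0, 0], [0, 0, 0], [0, 0, 0], [0, 0, 0]], xyz=[[0, -2, 4], [0, 0, 4], [0, 0, 3], [0, 0, 2], [0, 0, 0], [0, 0, 0]], gripper=[0, 0, 0, 0, 0, 0])

```text
time: 17.55
position: [0.4396, -0.3113, 0.0787]
ee_rot: [3.141, 0.002, 0.0]
ft_force: [-5.7, 3.3, 14.9]
finger_gap: 0.616
finger_force: 43.6
```

Call:
carry_out(dr=[[0, 0, 0], [0, 0, 0], [0, 0, 0], [0, 0, 0], [0, 0, 0], [0, 0, 0], [0, 0, 0], [0, 0, 0], [0, 0, 0], [0, 0, 0], [0, 0, 0], [0, 0, 0]], xyz=[[0, 0, -1], [0, 0, 0], [0, 0, 0], [0, 0, 0], [0, 0, 0], [0, 0, -10], [0, 0, -30], [0, 0, -40], [0, 0, -40], [-20, 0, 0], [0, 0, 0], [0, 0, 0]], gripper=[0, 1, 1, 1, 1, 1, 1, 1, 1, 1, 1, 1])

```text
time: 18.75
position: [0.4194, -0.3114, 0.1985]
ee_rot: [3.141, 0.001, 0.0]
ft_force: [0.7, 0.1, -0.7]
finger_gap: 0.999
finger_force: 0.0
```

Run:
```python
from h import *
s=robot.observe();P=s['position'];print(P,s['ee_rot'])
p=robot.read_camera('wrist');cv2.imwrite("pics/w7.png",p['color'][:,:,::-1])
print('dot',blob(p,'amber',(.439,-.312),.1,.02));print(robot.spot_point('jar_small',p))
```

```text
[ 0.41937897 -0.31136979  0.19850238] [3.14148554e+00 9.16121497e-04 1.65571758e-04]
dot (array([ 0.4382096 , -0.31168344]), [302, 156, 33, 33, 873])
[{'xyz': [0.4457, -0.0687, 0.0016], 'conf': 0.84}]
```

View pics/w7.png

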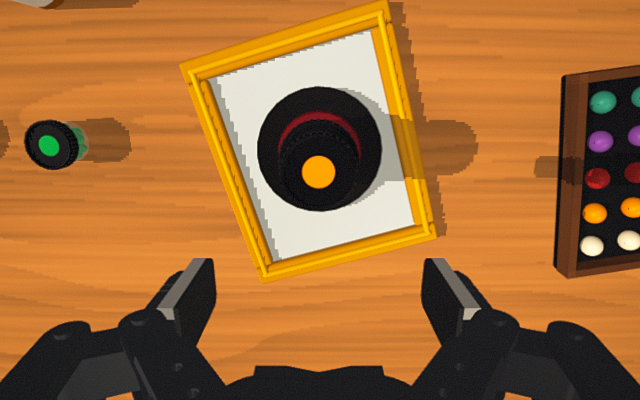

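The amber jar sits on the white one, its dot at (318,172) at the expected height. Next, the green jar, left of here at (49,145).

Call:
carry_out(dr=[[0, 0, 0], [0, 0, 0], [0, 0, 0], [0, 0, 0], [0, 0, 0], [0, 0, 0], [0, 0, 0], [0, 0, 0], [0, 0, 0], [0, 0, 0], [0, 0, 0]], xyz=[[0, -15, 0], [1, -35, 0], [1, -35, 0], [1, -35, 0], [1, -35, 0], [1, -35, 0], [1, -35, 0], [0, -17, 20], [0, 0, 10], [0, 0, 0], [0, 0, 0]], gripper=[1, 1, 1, 1, 1, 1, 1, 1, 1, 1, 1])

```text
time: 19.95
position: [0.425, -0.0699, 0.1683]
ee_rot: [-3.141, -0.0, 0.001]
ft_force: [0.5, 0.0, -0.4]
finger_gap: 1.001
finger_force: 0.0
```

Run:
```python
from h import *
s=robot.observe();P=s['position'];print(P,s['ee_rot'])
p=robot.read_camera('wrist')
for z in(.0295,.032):print('dot',blob(p,'green',(.447,-.069),z,.02),blob(p,'dark',(.447,-.069),z,.025))
print(robot.spot_point('jar_small',p))
```

```text
[ 0.42504516 -0.06994261  0.16825332] [-3.14134483e+00 -4.75574399e-04  1.29553219e-03]
dot (array([ 0.44701883, -0.06900785]), [305, 145, 24, 24, 467]) (array([ 0.44799447, -0.06907379]), [290, 129, 54, 54, 1852])
dot (array([ 0.44747888, -0.06901995]), [305, 145, 24, 24, 467]) (array([ 0.44844583, -0.0690853 ]), [290, 129, 54, 54, 1852])
[{'xyz': [0.4476, -0.0723, 0.0026], 'conf': 0.92}, {'xyz': [0.4206, 0.1654, 0.0009], 'conf': 0.65}]
```

Call:
carry_out(dr=[[0, 0, 0], [0, 0, 0], [0, 0, 0], [0, 0, 0], [0, 0, 0], [0, 0, 0], [0, 0, 0], [0, 0, 0], [0, 0, 0], [0, 0, 0], [0, 0, 0], [0, 0, 0]], xyz=[[23, -1, 30], [0, 0, 40], [0, 0, 40], [0, 0, 30], [0, 0, 20], [0, 0, 0], [0, 0, 0], [0, 0, 0], [0, 0, 0], [0, 0, 0], [0, 0, 0], [0, 0, 0]], gripper=[1, 1, 1, 1, 1, 1, 0, 0, 0, 0, 0, 0])

```text
time: 21.25
position: [0.4494, -0.0686, 0.01]
ee_rot: [3.141, 0.002, 0.004]
ft_force: [-2.1, -0.8, 7.5]
finger_gap: 0.498
finger_force: 39.5
```

Call:
carry_out(dr=[[0, 0, 0], [0, 0, 0], [0, 0, 0], [0, 0, 0], [0, 0, 0], [0, 0, 0], [0, 0, 0], [0, 0, 0], [0, 0, 0]], xyz=[[0, 0, -10], [0, 0, -25], [0, 0, -40], [0, 0, -40], [0, 0, -40], [0, 0, -40], [0, 0, -20], [0, 0, 0], [0, 0, 0]], gripper=[0, 0, 0, 0, 0, 0, 0, 0, 0])

```text
time: 22.15
position: [0.4482, -0.0682, 0.224]
ee_rot: [3.141, 0.002, 0.002]
ft_force: [0.2, 0.7, -0.7]
finger_gap: 0.496
finger_force: 40.7
```

Call:
carry_out(dr=[[0, 0, 0], [0, 0, 0], [0, 0, 0], [0, 0, 0], [0, 0, 0], [0, 0, 0], [0, 0, 0], [0, 0, 0], [0, 0, 0], [0, 0, 0], [0, 0, 0]], xyz=[[0, 15, 0], [-1, 34, 0], [-2, 35, 0], [-1, 35, 0], [-1, 35, 0], [-2, 35, 0], [-1, 35, 0], [0, 18, 0], [0, 0, 0], [0, 0, 0], [0, 0, 0]], gripper=[0, 0, 0, 0, 0, 0, 0, 0, 0, 0, 0])

```text
time: 23.25
position: [0.441, -0.3084, 0.223]
ee_rot: [-3.14, -0.006, 0.001]
ft_force: [-1.3, 0.0, -0.6]
finger_gap: 0.495
finger_force: 40.7
```

Run:
```python
from h import *
s=robot.observe();P=s['position'];print(P,s['ee_rot'])
p=robot.read_camera('wrist');cv2.imwrite("pics/w8.png",p['color'][:,:,::-1])
for z in (.0195,.022):print('dot',blob(p,'green',P[:2],P[2]+z,.02))
print('amber',blob(p,'amber',(.439,-.312),.1,.02))
```

```text
[ 0.44102293 -0.30837359  0.22296678] [-3.14036087e+00 -5.97432305e-03  5.50375112e-04]
dot (array([ 0.43877678, -0.30884656]), [295, 270, 48, 42, 1577])
dot (array([ 0.44032272, -0.3088434 ]), [295, 270, 48, 42, 1577])
amber (array([ 0.43815126, -0.3118613 ]), [308, 178, 30, 29, 702])
```

View pics/w8.png

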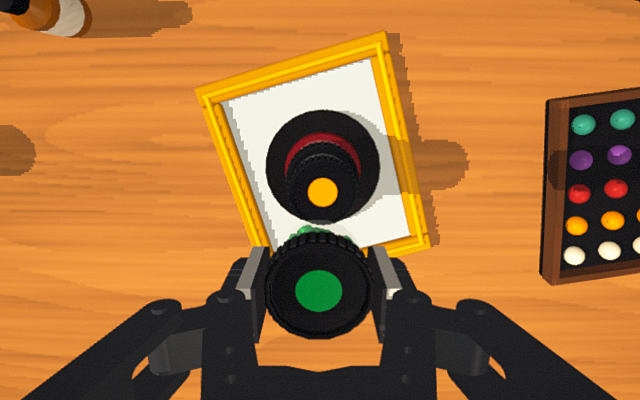

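Call:
carry_out(dr=[[0, 0, 0], [0, 0, 0], [0, 0, 0], [0, 0, 0], [0, 0, 0], [0, 0, 0], [0, 0, 0], [0, 0, 0]], xyz=[[-1, 2, 20], [0, 0, 30], [0, 0, 30], [0, 0, 14], [0, 0, 7], [0, 0, 0], [0, 0, 0], [0, 0, 0]], gripper=[0, 0, 0, 0, 0, 0, 0, 0])

```text
time: 24.1
position: [0.4404, -0.3128, 0.1238]
ee_rot: [3.14, 0.002, 0.003]
ft_force: [-0.1, 0.3, -0.8]
finger_gap: 0.495
finger_force: 40.7
```

Run:
```python
from h import *
s=robot.observe();P=s['position'];print(P,s['ee_rot'])
p=robot.read_camera('wrist')
for z in (.0195,.022):print('dot',blob(p,'green',P[:2],P[2]+z,.02))
```

```text
[ 0.44040024 -0.31276178  0.12377537] [3.14024026e+00 2.07507513e-03 3.20035268e-03]
dot (array([ 0.43808545, -0.31310996]), [295, 270, 48, 42, 1582])
dot (array([ 0.43962391, -0.31310513]), [295, 270, 48, 42, 1582])
```

Call:
carry_out(dr=[[0, 0, 0], [0, 0, 0], [0, 0, 0], [0, 0, 0], [0, 0, 0], [0, 0, 0]], xyz=[[0, -1, 5], [0, 0, 4], [0, 0, 3], [0, 0, 2], [0, 0, 0], [0, 0, 0]], gripper=[0, 0, 0, 0, 0, 0])

```text
time: 24.75
position: [0.4402, -0.3115, 0.1101]
ee_rot: [3.141, 0.002, 0.002]
ft_force: [-4.3, 3.4, 15.6]
finger_gap: 0.495
finger_force: 42.1
```

Call:
carry_out(dr=[[0, 0, 0], [0, 0, 0], [0, 0, 0], [0, 0, 0], [0, 0, 0], [0, 0, 0], [0, 0, 0], [0, 0, 0], [0, 0, 0], [0, 0, 0], [0, 0, 0], [0, 0, 0]], xyz=[[0, 0, -1], [0, 0, 0], [0, 0, 0], [0, 0, 0], [0, 0, 0], [0, 0, -10], [0, 0, -30], [0, 0, -40], [0, 0, -40], [0, 0, -20], [0, 0, 0], [0, 0, 0]], gripper=[0, 1, 1, 1, 1, 1, 1, 1, 1, 1, 1, 1])

```text
time: 25.95
position: [0.4397, -0.3114, 0.2499]
ee_rot: [3.141, 0.002, 0.001]
ft_force: [0.0, 0.4, -0.9]
finger_gap: 1.001
finger_force: 0.0
```

Run:
```python
from h import *
s=robot.observe();P=s['position'];print(P,s['ee_rot'])
p=robot.read_camera('wrist')
print('dot',blob(p,'green',(.439,-.312),.131,.02))
q=robot.read_camera('side');c=proj(q,[.439,-.312,.07]).astype(int)
a=p['color'][40:340,170:470];b=cv2.resize(q['color'][c[1]-45:c[1]+45,c[0]-60:c[0]+60],(400,300),interpolation=cv2.INTER_CUBIC)
cv2.imwrite("pics/w9.png",np.hstack([a,b])[:,:,::-1])
```

```text
[ 0.43965406 -0.31135003  0.24985515] [3.14102758e+00 2.04705976e-03 1.40551946e-03]
dot (array([ 0.43755827, -0.31166168]), [306, 181, 25, 24, 488])
```

View pics/w9.png

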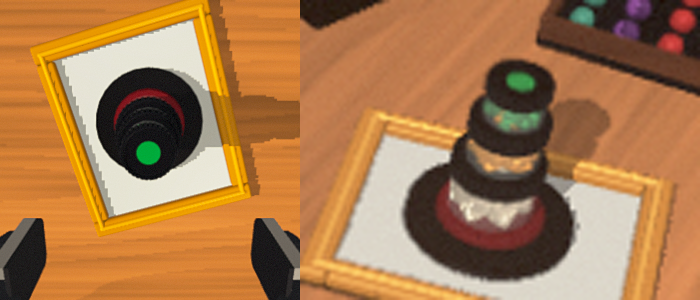

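The tower is straight in both views: green dot on the axis, and the side view shows white, amber and green stacked flat. Next, the bell glass.

Call:
carry_out(dr=[[0, 0, 0], [0, 0, 0], [0, 0, 0], [0, 0, 0], [0, 0, 0], [0, 0, 0], [0, 0, 0], [0, 0, 0], [0, 0, 0], [0, 0, 0], [0, 0, 0], [0, 0, 0]], xyz=[[0, -15, -30], [6, -36, -20], [6, -38, 0], [6, -38, 0], [6, -38, 0], [6, -38, 0], [0, -38, 0], [0, -38, 0], [0, -38, 0], [0, -38, 0], [0, -38, 0], [0, -38, 0]], gripper=[1, 1, 1, 1, 1, 1, 1, 1, 1, 1, 1, 1])

```text
time: 27.25
position: [0.4682, 0.121, 0.2983]
ee_rot: [3.141, 0.002, -0.003]
ft_force: [0.0, 0.9, -0.7]
finger_gap: 1.0
finger_force: 0.0
```

Call:
carry_out(dr=[[0, 0, 0], [0, 0, 0], [0, 0, 0], [0, 0, 0], [0, 0, 0], [0, 0, 0], [0, 0, 0], [0, 0, 0], [0, 0, 0]], xyz=[[-10, -36, 0], [-14, -36, 0], [-14, -36, 0], [-14, -36, 0], [-14, -25, 0], [-14, 0, 0], [0, 0, 0], [0, 0, 0], [0, 0, 0]], gripper=[1, 1, 1, 1, 1, 1, 1, 1, 1])

```text
time: 28.15
position: [0.3898, 0.2874, 0.2989]
ee_rot: [3.141, -0.002, -0.001]
ft_force: [0.9, -0.0, 0.5]
finger_gap: 0.998
finger_force: 0.0
```

Run:
```python
from h import *
s=robot.observe();P=s['position'];print(P,s['ee_rot'])
p=robot.read_camera('wrist');cv2.imwrite("pics/w10.png",p['color'][:,:,::-1])
for x in (.4,.413,.425): print(proj(p,[x,.289,.166]),proj(p,[x,.289,0]))
print(robot.spot_point('bell_glass',p))
```

```text
[0.38982885 0.28742786 0.2988888 ] [ 3.14108950e+00 -1.75284852e-03 -6.48259981e-04]
[315.64954958 172.611316  ] [316.48519805 142.59712924]
[315.5881918 156.4411244] [316.45355729 132.07309327]
[315.53049098 141.13693052] [316.42399675 122.20745156]
[{'xyz': [0.4137, 0.2876, 0.0026], 'conf': 0.82}]
```

View pics/w10.png

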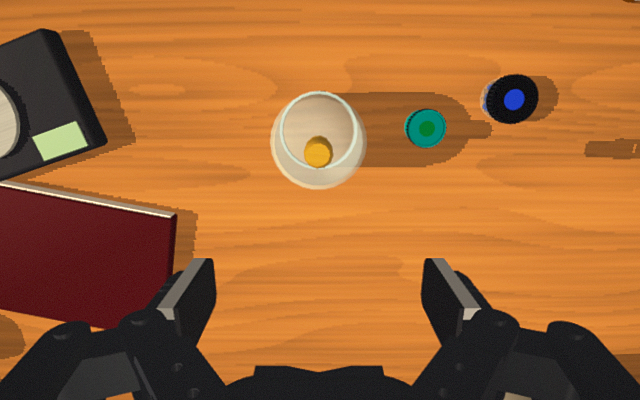

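The knob is at (318,153) and the rim circle centre at (318,131), so the bell stands at about (0.415, 0.287). Descend and grip.

Call:
carry_out(dr=[[0, 0, 0], [0, 0, 0], [0, 0, 0], [0, 0, 0], [0, 0, 0], [0, 0, 0], [0, 0, 0], [0, 0, 0], [0, 0, 0]], xyz=[[25, 0, 20], [0, 0, 30], [0, 0, 35], [0, 0, 35], [0, 0, 26], [0, 0, 16], [0, 0, 0], [0, 0, 0], [0, 0, 0]], gripper=[1, 1, 1, 1, 1, 1, 1, 0.6, 0.45], squeeze=60)

```text
time: 29.15
position: [0.4146, 0.289, 0.1386]
ee_rot: [-3.14, -0.001, -0.002]
ft_force: [0.2, -0.5, 0.5]
finger_gap: 0.692
finger_force: 0.0
```

Run:
```python
from h import *
s=robot.observe();P=s['position'];print(P,s['ee_rot'],s['finger_gap'])
p=robot.read_camera('wrist');cv2.imwrite("pics/w11.png",p['color'][:,:,::-1])
```

```text
[0.41463155 0.28902614 0.13856647] [-3.14045537e+00 -1.04848413e-03 -2.48943406e-03] 0.691628923018291
```

View pics/w11.png

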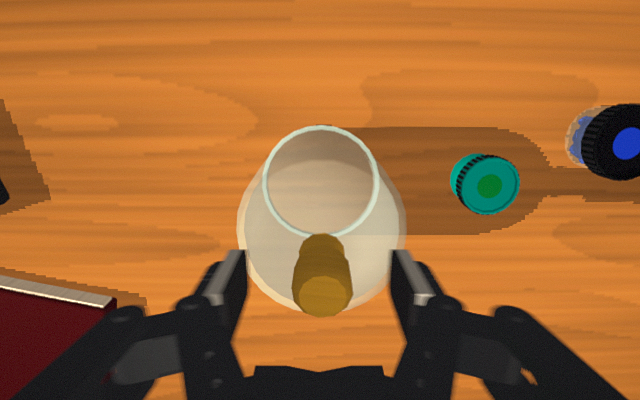

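The knob head, at (322,293), is about 1–2 mm right of centre. A small shift, then close.

Call:
carry_out(dr=[[0, 0, 0], [0, 0, 0], [0, 0, 0], [0, 0, 0], [0, 0, 0], [0, 0, 0], [0, 0, 0], [0, 0, 0], [0, 0, 0], [0, 0, 0], [0, 0, 0]], xyz=[[0, 1, 1], [0, 0, 0], [0, 0, 0], [0, 0, 0], [0, 0, 0], [0, 0, 0], [0, 0, 0], [0, 0, 0], [0, 0, 0], [0, 0, 0], [0, 0, 0]], gripper=[0.5, 0.4, 0.35, 0.3, 0.25, 0.2, 0.1, 0, 0, 0, 0])

```text
time: 30.3
position: [0.4139, 0.2877, 0.1367]
ee_rot: [-3.142, -0.002, -0.001]
ft_force: [-1.1, -1.8, 5.8]
finger_gap: 0.257
finger_force: 58.4
```

Call:
carry_out(dr=[[0, 0, 0], [0, 0, 0], [0, 0, 0], [0, 0, 0], [0, 0, 0], [0, 0, 0], [0, 0, 0], [0, 0, 0], [0, 0, 0]], xyz=[[0, 0, -5], [0, 0, -15], [0, 0, -25], [0, 0, -30], [0, 0, -35], [0, 0, -35], [0, 0, -20], [0, 0, -10], [0, 0, 0]], gripper=[0, 0, 0, 0, 0, 0, 0, 0, 0])

```text
time: 31.2
position: [0.414, 0.2879, 0.3119]
ee_rot: [-3.141, -0.002, -0.002]
ft_force: [-0.1, 0.3, -3.4]
finger_gap: 0.259
finger_force: 59.1
```

Run:
```python
from h import *
s=robot.observe();P=s['position'];print(P,s['finger_gap'])
p=robot.read_camera('wrist');q=robot.read_camera('side')
cv2.imwrite("pics/w12.png",np.hstack([p['color'][:,120:520],q['color'][:,120:520]])[:,:,::-1])
```

```text
[0.41398054 0.28791307 0.31189887] 0.2588044381638661
```

View pics/w12.png

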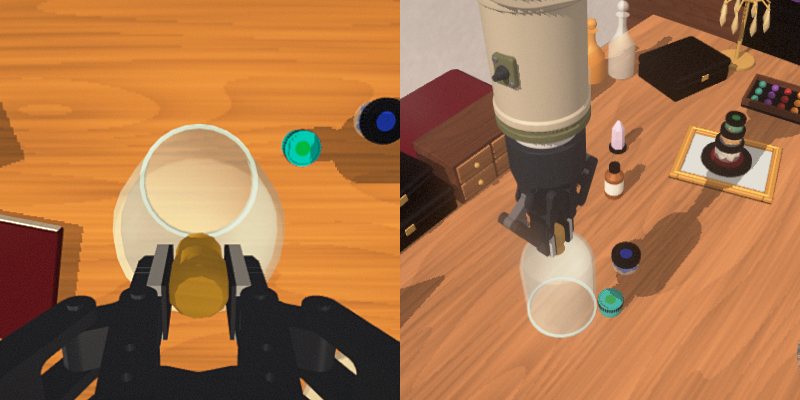

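The bell hangs upright in the grip: rim ellipse centre at (318,181) in wrist pixels, knob at column 318. I'll carry it over, bowing outward in x.

Call:
carry_out(dr=[[0, 0, 0], [0, 0, 0], [0, 0, 0], [0, 0, 0], [0, 0, 0], [0, 0, 0], [0, 0, 0], [0, 0, 0], [0, 0, 0], [0, 0, 0], [0, 0, 0], [0, 0, 0]], xyz=[[4, 8, 0], [8, 16, 0], [10, 24, 0], [10, 28, 0], [10, 30, 0], [8, 30, 0], [5, 30, 0], [0, 30, 0], [0, 30, 0], [0, 30, 0], [0, 30, 0], [0, 30, 0]], gripper=[0, 0, 0, 0, 0, 0, 0, 0, 0, 0, 0, 0])

```text
time: 32.5
position: [0.4684, -0.0304, 0.3102]
ee_rot: [-3.141, -0.001, 0.003]
ft_force: [0.3, -0.0, -3.0]
finger_gap: 0.256
finger_force: 59.0
```

Call:
carry_out(dr=[[0, 0, 0], [0, 0, 0], [0, 0, 0], [0, 0, 0], [0, 0, 0], [0, 0, 0], [0, 0, 0], [0, 0, 0], [0, 0, 0], [0, 0, 0], [0, 0, 0], [0, 0, 0]], xyz=[[0, 30, 0], [0, 30, 0], [0, 30, 0], [-4, 30, 0], [-5, 30, 0], [-5, 30, 0], [-5, 30, 0], [-5, 28, 0], [-4, 20, 0], [-2, 14, 0], [0, 8, 0], [0, 0, 0]], gripper=[0, 0, 0, 0, 0, 0, 0, 0, 0, 0, 0, 0])

```text
time: 33.7
position: [0.4392, -0.309, 0.3106]
ee_rot: [-3.141, -0.0, 0.002]
ft_force: [0.5, 0.9, -2.9]
finger_gap: 0.258
finger_force: 59.1
```

Call:
carry_out(dr=[[0, 0, 0], [0, 0, 0], [0, 0, 0]], xyz=[[0, 0, 0], [0, 0, 0], [0, 0, 0]], gripper=[0, 0, 0])

```text
time: 34.0
position: [0.44, -0.3074, 0.3115]
ee_rot: [-3.142, -0.005, -0.001]
ft_force: [0.2, -0.8, -2.3]
finger_gap: 0.263
finger_force: 59.1
```

Run:
```python
from h import *
s=robot.observe();P=s['position'];print(P,s['ee_rot'],s['finger_gap'])
p=robot.read_camera('wrist');cv2.imwrite("pics/w13.png",p['color'][:,:,::-1])
print('rim at (318,181) ->',plane(p,(318.5,181),P[2]-.1367)-P[:2])
print('green',blob(p,'green',(.439,-.312),.131,.03))
# rim point predicted pixels
for d in((.046,0),(-.046,0),(0,.046),(0,-.046)):print(proj(p,[P[0]+d[0],P[1]+d[1],P[2]-.1367]).round(1))
```

```text
[ 0.43996718 -0.30738981  0.31152883] [-3.14158085e+00 -4.51254505e-03 -6.14647663e-04] 0.2627218872181678
rim at (318,181) -> [ 0.00248082 -0.00057597]
green None
[317.9 126.7]
[317.7 236.2]
[261.3 183.8]
[374.2 184.1]
```

View pics/w13.png

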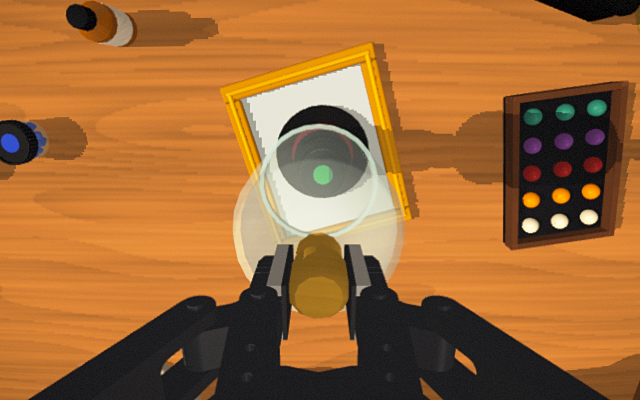

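The bell is above the tower: rim centre at (318,181), green dot visible inside it at (323,174). I've also now viewed more pictures than the 14 allowed, so from here I'll use numbers only. Align in y and lower in stages.

Call:
carry_out(dr=[[0, 0, 0], [0, 0, 0], [0, 0, 0], [0, 0, 0]], xyz=[[0, 3, 0], [0, 0, 0], [0, 0, 0], [0, 0, 0]], gripper=[0, 0, 0, 0])

```text
time: 34.45
position: [0.4395, -0.3113, 0.3113]
ee_rot: [-3.141, -0.002, 0.0]
ft_force: [0.8, -0.8, -2.8]
finger_gap: 0.26
finger_force: 59.1
```

Run:
```python
from h import *
s=robot.observe();P=s['position'];print(P,s['ee_rot'],s['finger_gap'])
p=robot.read_camera('wrist');c=p['color'].astype(int);h,sa,v=cv2.split(cv2.cvtColor(p['color'],cv2.COLOR_RGB2HSV))
# green dot through glass: centroid of greenish pixels
m=(c[:,:,1]-np.maximum(c[:,:,0],c[:,:,2])>20);m[:,:240]=0;m[:,420:]=0
ys,xs=np.nonzero(m);print('dot px',xs.mean(),ys.mean(),len(xs));print(plane(p,(xs.mean(),ys.mean()),.131))
# pale rim ring points near the predicted ring -> offset fit
a=np.linspace(0,2*np.pi,73);out=[]
G=cv2.GaussianBlur(p['color'],(3,3),0).astype(float)
cyan=(G[:,:,2]+G[:,:,1])/2-G[:,:,0]
best=max(((np.mean([cyan[int(round(w)),int(round(u))] for u,w in (proj(p,[P[0]+dx+r*np.cos(t),P[1]+dy+r*np.sin(t),P[2]-.1367]) for t in a)]),dx,dy,r) for dx in np.arange(-.006,.0061,.001) for dy in np.arange(-.006,.0061,.001) for r in(.044,.045,.046)))
print(best)
```

```text
[ 0.43952427 -0.31131127  0.31128145] [-3.14143121e+00 -1.93088968e-03  9.44481545e-05] 0.26039811546117464
dot px 320.296918767507 170.6890756302521 357
[ 0.44073465 -0.31364519]
(np.float64(-2.952054794520548), np.float64(0.001), np.float64(0.0), 0.046)
```

Call:
carry_out(dr=[[0, 0, 0], [0, 0, 0], [0, 0, 0], [0, 0, 0], [0, 0, 0], [0, 0, 0], [0, 0, 0], [0, 0, 0], [0, 0, 0], [0, 0, 0]], xyz=[[0, 0, 5], [0, 0, 12], [0, 0, 15], [0, 0, 15], [0, 0, 15], [0, 0, 10], [0, 0, 8], [0, 0, 0], [0, 0, 0], [0, 0, 0]], gripper=[0, 0, 0, 0, 0, 0, 0, 0, 0, 0])

```text
time: 35.5
position: [0.4399, -0.3115, 0.2321]
ee_rot: [3.141, 0.002, 0.002]
ft_force: [0.3, 0.1, -3.8]
finger_gap: 0.263
finger_force: 59.1
```

Call:
carry_out(dr=[[0, 0, 0], [0, 0, 0], [0, 0, 0], [0, 0, 0], [0, 0, 0], [0, 0, 0], [0, 0, 0], [0, 0, 0]], xyz=[[0, 0, 10], [0, 0, 15], [0, 0, 15], [0, 0, 12], [0, 0, 8], [0, 0, 5], [0, 0, 0], [0, 0, 0]], gripper=[0, 0, 0, 0, 0, 0, 0, 0])

```text
time: 36.3
position: [0.4398, -0.3115, 0.1668]
ee_rot: [3.141, 0.002, 0.001]
ft_force: [0.6, -0.7, -3.5]
finger_gap: 0.261
finger_force: 59.2
```

Run:
```python
from h import *
s=robot.observe();P=s['position']
p=robot.read_camera('wrist')
g=cv2.cvtColor(p['color'],cv2.COLOR_RGB2GRAY).astype(float)
a=np.radians(np.arange(-85,86,5))  # +x half (visible side)
def s_(x,y,r,z):
    return np.array([g[tuple(np.round(proj(p,[x+r*np.cos(t),y+r*np.sin(t),z])[::-1]).astype(int))] for t in a])
for z in(.012,.017):
    print('base',max(((s_(x,y,.061,z)-s_(x,y,.057,z)).mean(),round(x,4),round(y,4)) for x in np.arange(.434,.4461,.001) for y in np.arange(-.318,-.3059,.001)))
G=p['color'].astype(float);g=G.mean(2);z=P[2]-.1367
print('rim',sorted(((s_(x,y,.0455,z)-s_(x,y,.050,z)).mean(),round(x,4),round(y,4)) for x in np.arange(.434,.4461,.001) for y in np.arange(-.318,-.3059,.001))[-3:])
```

```text
base (np.float64(178.54285714285714), np.float64(0.437), np.float64(-0.313))
base (np.float64(171.28571428571428), np.float64(0.437), np.float64(-0.313))
rim [(np.float64(157.22857142857143), np.float64(0.44), np.float64(-0.312)), (np.float64(159.62857142857143), np.float64(0.441), np.float64(-0.312)), (np.float64(160.08571428571426), np.float64(0.441), np.float64(-0.311))]
```

Call:
carry_out(dr=[[0, 0, 0], [0, 0, 0], [0, 0, 0], [0, 0, 0], [0, 0, 0], [0, 0, 0], [0, 0, 0]], xyz=[[-1, 0, 0], [0, 0, 3], [0, 0, 3], [0, 0, 2], [0, 0, 2], [0, 0, 0], [0, 0, 0]], gripper=[0, 0, 0, 0, 0, 0, 0])

```text
time: 37.05
position: [0.4386, -0.3113, 0.1562]
ee_rot: [-3.141, -0.002, 0.0]
ft_force: [0.4, -1.1, -2.5]
finger_gap: 0.259
finger_force: 59.2
```

Call:
carry_out(dr=[[0, 0, 0], [0, 0, 0], [0, 0, 0], [0, 0, 0]], xyz=[[0, 0, 1], [0, 0, 1.5], [0, 0, 0], [0, 0, 0]], gripper=[0, 0, 0, 0])

```text
time: 37.45
position: [0.4385, -0.3113, 0.1538]
ee_rot: [-3.141, -0.002, 0.0]
ft_force: [-0.1, 0.0, -3.0]
finger_gap: 0.26
finger_force: 59.4
```

Call:
carry_out(dr=[[0, 0, 0], [0, 0, 0], [0, 0, 0]], xyz=[[0, 0, 1], [0, 0, 0], [0, 0, 0]], gripper=[0, 0, 0])

```text
time: 37.75
position: [0.4389, -0.3114, 0.1538]
ee_rot: [3.141, 0.002, 0.002]
ft_force: [-2.2, 1.1, 6.1]
finger_gap: 0.259
finger_force: 59.8
```

Contact at the expected ledge height. Release and retreat straight up.

Call:
carry_out(dr=[[0, 0, 0], [0, 0, 0], [0, 0, 0], [0, 0, 0], [0, 0, 0], [0, 0, 0], [0, 0, 0], [0, 0, 0], [0, 0, 0], [0, 0, 0], [0, 0, 0], [0, 0, 0]], xyz=[[0, 0, -1], [0, 0, 0], [0, 0, 0], [0, 0, 0], [0, 0, 0], [0, 0, 0], [0, 0, 0], [0, 0, -20], [0, 0, -35], [0, 0, -35], [0, 0, -30], [0, 0, 0]], gripper=[0, 0.3, 0.4, 0.6, 0.8, 0.9, 0.9, 0.9, 0.9, 0.9, 0.9, 0.9])

```text
time: 38.95
position: [0.4403, -0.3123, 0.2787]
ee_rot: [3.137, 0.002, 0.01]
ft_force: [0.9, 0.3, -0.1]
finger_gap: 0.902
finger_force: 0.0
```

Call:
carry_out(dr=[[0, 0, 0], [0, 0, 0], [0, 0, 0], [0, 0, 0], [0, 0, 0], [0, 0, 0]], xyz=[[0, -30, 0], [0, -40, 0], [0, -40, 0], [0, -40, 0], [0, 0, 0], [0, 0, 0]], gripper=[0.9, 0.9, 0.9, 0.9, 0.9, 0.9])

```text
time: 39.55
position: [0.4383, -0.1606, 0.2736]
ee_rot: [3.141, 0.006, -0.0]
ft_force: [-0.5, -0.7, 0.0]
finger_gap: 0.899
finger_force: 0.0
```

Run:
```python
from h import *
s=robot.observe();print(s['position'],s['finger_gap'],s['time'])
for n in('top','side'):
    p=robot.read_camera(n)
    print(n,[(t,[(np.round(d['xyz'],4).tolist(),round(d['conf'],2)) for d in robot.spot_point(t,p)][:2]) for t in('bell_glass','jar_large','jar_middle','jar_small','jar_blue')])
    h,sa,v=[a.astype(int) for a in cv2.split(cv2.cvtColor(p['color'],cv2.COLOR_RGB2HSV))]
    c=proj(p,[.4395,-.312,.183]);g=np.mgrid[:400,:640]
    m=(h>10)&(h<28)&(sa>110)&(np.hypot(g[1]-c[0],g[0]-c[1])<14)
    k,l,st,ce=cv2.connectedComponentsWithStats(m.astype(np.uint8));i=1+np.argmax(st[1:,4])
    print('knob head',plane(p,ce[i],.178),st[i], 'expected px',c.round(1),ce[i].round(1))
```

```text
[ 0.43829296 -0.16057271  0.27358304] 0.8987583989495388 39.55
top [('bell_glass', []), ('jar_large', []), ('jar_middle', []), ('jar_small', [([0.4212, 0.1661, -0.0014], 0.91)]), ('jar_blue', [([0.4545, 0.0684, 0.0013], 0.94)])]Traceback (most recent call last):
  File "<stdin>", line 9, in <module>
    return _wrapfunc(a, 'argmax', axis=axis, out=out, **kwds)
    return bound(*args, **kwds)
ValueError: attempt to get argmax of an empty sequence
```

Call:
carry_out(dr=[[0, 0, 0], [0, 0, 0], [0, 0, 0], [0, 0, 0], [0, 0, 0], [0, 0, 0], [0, 0, 0]], xyz=[[5, -30, 0], [5, -40, 0], [5, -40, 0], [5, -40, 0], [0, -40, 0], [0, 0, 0], [0, 0, 0]], gripper=[0.9, 0.9, 0.9, 0.9, 0.9, 0.9, 0.9])

```text
time: 40.55
position: [0.4582, 0.0291, 0.2738]
ee_rot: [-3.142, -0.005, 0.0]
ft_force: [-0.4, -1.8, 0.1]
finger_gap: 0.908
finger_force: 0.0
```

Run:
```python
from h import *
for n in('top','side'):
    p=robot.read_camera(n)
    print(n,[(t,[(np.round(d['xyz'],4).tolist(),round(d['conf'],2)) for d in robot.spot_point(t,p)][:2]) for t in('bell_glass','jar_large','jar_middle','jar_small','jar_blue','quartz_point','amber_bottle','counter_bell')])
    h,sa,v=[a.astype(int) for a in cv2.split(cv2.cvtColor(p['color'],cv2.COLOR_RGB2HSV))]
    c=proj(p,[.4395,-.312,.172]);g=np.mgrid[:400,:640]
    m=(h>10)&(h<30)&(sa>100)&(np.hypot(g[1]-c[0],g[0]-c[1])<12)
    k,l,st,ce=cv2.connectedComponentsWithStats(m.astype(np.uint8))
    if k>1:
        i=1+np.argmax(st[1:,4]);print('knob',plane(p,ce[i],.175),st[i],'expected',c.round(1),ce[i].round(1))
```

```text
top [('bell_glass', [([0.4378, -0.3108, 0.0202], 0.62)]), ('jar_large', [([0.6634, -0.1958, 0.0015], 0.28)]), ('jar_middle', []), ('jar_small', []), ('jar_blue', []), ('quartz_point', [([0.6616, -0.1969, -0.0018], 0.89), ([0.6822, -0.0018, 0.0046], 0.22)]), ('amber_bottle', [([0.5893, -0.0713, 0.0012], 0.68)]), ('counter_bell', [([0.6816, -0.0014, 0.0003], 0.51)])]
knob [ 0.44026028 -0.30754102] [470 256  17  12 168] expected [480.1 262.1] [478.3 261.7]
side [('bell_glass', [([0.4419, -0.3134, 0.0166], 0.77)]), ('jar_large', []), ('jar_middle', []), ('jar_small', [([0.4196, 0.1632, 0.0017], 0.83)]), ('jar_blue', [([0.4567, 0.0729, -0.0038], 0.92)]), ('quartz_point', [([0.665, -0.1969, -0.0012], 0.78)]), ('amber_bottle', [([0.5877, -0.0681, -0.0005], 0.75)]), ('counter_bell', [([0.6835, -0.0021, 0.0007], 0.94), ([0.4432, -0.3105, 0.0164], 0.52)])]
knob [ 0.44270465 -0.31003288] [448  89  23  24 326] expected [459.2 100.7] [457.7  99.4]
```

Both cameras put the bell on the base at about (0.440, −0.312, 0.018), upright, with the bystanders where they were. Handing in.

```bash
python3 -c "
from cell import robot
print(robot.finish_job())"
```

```text
the job is handed in; nothing more can be done
None
```

The display is built and handed in: white, amber and green jars stacked on the base with the bell glass over them, everything released; no verdict came back, the tower was last checked just before the glass went on, and I viewed 16 pictures, two over the limit of 14.

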